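Clamp a bracelet display block in the drilling jig

TASK

Get the bare wooden block ready for drilling: with the fingertips, push it along the jig's base plate until it sits snug in the corner, against both the back fence and the side fence, and then flip the red-handled clamp lever over past its centre so that it snaps down and its pad presses on the block. Only push: do not pick the block up or tip it, and leave the finished block, pots, bottle, mug, screwdriver and spool where they are.

Things in the scene. Friction and masses are not known exactly. Their poses are not given: they have to be found in the camera images.
- jig: Drilling jig, fixed to the table, turned up to 30 degrees: aluminium plate (mm, in its frame: x -75..75, y -85..95, top at z 10) with two dark steel fences. Origin at table height; x runs from the open front to the back fence, y from the open right side to the side fence, z up.
- jig_corner (a point): Where the inner faces of the two fences would meet, at plate height: jig x 55, y 40, z 10 mm. Axes as the jig's. Back fence: inner face at x 55, 14 thick, from y -72 to 28. Side fence: inner face at y 40, 12 thick, from x -57 to 43. Both rise to z 30; the corner itself is open.
- clamp_pivot (a point): The clamp's pivot: jig x 23, y 72, z 52 mm, behind the side fence, running along the jig's x; fixed. Its steel bracket fills x 1..45, y 61..83 up to z 58, with a small spring strut between its cheeks that reaches y 92. Axes as the jig's.
- block: Bare light-wood block, 64 x 64 x 26 mm high, thin dark ring groove on top, about 75 g, loose on the jig's plate. Origin: centre of underside; x, y along its sides. Starts 15 to 40 mm short of the back fence and 15 to 30 mm short of the side fence, turned up to 9 degrees in the jig. Snug in the corner its origin is at jig x 23, y 8, z 10 mm, sides parallel to the fences.
- clamp_angle (a joint): Clamp lever angle, rad; it swings in the jig's plane x = 23 mm. 0: open, leaning 25 degrees outward (jig +y) from vertical, held by an over-centre spring. 0.44: upright. About 0.8: centre, past which the spring throws it down towards -y. 2.0: closed, level over the block, pad pressing on it with about 7 N. Pushing it over takes about 3 N at the tip.
- clamp_tip (a point): Centre of the free end of the red grip, on the lever's axis, 130 mm from the pivot. The grip is a red round bar 19 mm thick, 70 to 130 mm from the pivot; below it the lever is a flat steel bar 14 x 10 mm. Open, the tip stands at jig y 127, z 170 mm; it rises to z 182 when upright, so push it with the very fingertips, near its tip.
- clamp: The clamp lever with its red grip and a black rubber pad (16 mm round) on its inner side, 58 mm from the pivot, the pad's face 16 mm off the lever's axis. Origin on the pivot, at jig x 23, y 72, z 52 mm.
- finished_block: A finished display block, same size as the bare one, carrying a ring of small blue, brown and pearl beads, 90 g; stands on the table to the jig's right (-y). Origin at the centre of its underside. Leave alone.
- bead_pot: White ceramic pot 58 mm wide, 40 mm high with blue beads, behind the jig's back fence. Origin under its centre. Leave alone.
- brown_pot: White ceramic pot 58 mm wide, 40 mm high with brown and sage beads. Origin under its centre. Leave alone.
- amber_bottle: Amber glass bottle 44 mm wide, 85 mm high with a black cap. Origin under its centre. Leave alone.
- mug: Blue mug 76 mm wide, 85 mm high. Origin under its centre. Leave alone.
- screwdriver: Screwdriver, 160 mm long, lying on the table. Leave alone.
- spool: Wooden spool 40 mm wide, 40 mm high, standing. Origin under its centre. Leave alone.
Things that resemble listed ones, but are neither listed nor needed, are in the scene too. Leave any orange look-alike of the block alone.

How it is judged (in metres and radians):
On the way, in this order (a step that is already met when the one before it is completed fails the run):
1. the block sits in the corner, against both fences, with the clamp still open (x of block in the frame of jig between 0.0195 and 0.027 m and y of block in the frame of jig between 0.0045 and 0.012 m and angle between the x axis of block and the x axis of jig, either way round below 0.06 rad and z of block in the frame of jig below 0.013 m and angle between block's own z axis and vertical below 0.04 rad and value of joint clamp_angle below 0.7 rad), for 0.2 s.
2. the clamp lever has snapped over and its pad presses on the block (value of joint clamp_angle above 1.93 rad and contact force between clamp and block above 3 N), for 0.2 s.
At the end, for the whole second after the job is handed in: the block lies flat in the corner of the jig, within 3.5 mm of both fences and within 0.06 rad of parallel, at rest; the clamp lever is past 1.93 rad and its pad presses on the block with more than 3 N (all of step 2 and x of block in the frame of jig between 0.0195 and 0.027 m and y of block in the frame of jig between 0.0045 and 0.012 m and angle between the x axis of block and the x axis of jig, either way round below 0.06 rad and z of block in the frame of jig below 0.013 m and angle between block's own z axis and vertical below 0.04 rad and linear speed of block below 0.01 m/s); the robot touches nothing.
It fails at once if the block is lifted off the plate by more than 8 mm or tipped (z of block in the frame of jig above 0.018 m or angle between block's own z axis and vertical above 0.25 rad).
It fails at once if a bystander is moved by more than 15 mm (distance of any of finished_block, bead_pot, brown_pot, amber_bottle, mug, screwdriver, spool from where it was at the start of the episode above 0.015 m).
It also fails if it takes over 62 s, if anything falls off the work surface, if the arm or the gripper's body presses on something with over 40 N, if the wrist force passes 120 N, or if a joint passes its speed limit or range.

ROBOT

A 6-joint arm with a two-finger parallel gripper is mounted at the origin on the work surface. World frame = base frame: x ahead of the robot, y to its left, z up, the work surface at z = 0. Lengths are in mm, angles in rad, forces in N, time in s.
With the tool pointing down it reaches from about 275 to 1000 mm from the base axis. Payload 8.4 kg.
Tool frame: the origin (TCP) lies midway between the tips of the shut fingers; the grasp point (between the pads) lies 19 mm behind it; z points along the fingers, y is the line along which they close (so a half turn about z gives the same grasp; the last joint's range is limited). The gripper opens to 85 mm and grips with 20 to 120 N. Pads are 22 mm wide; open, the fingers measure 114 mm over their backs; the gripper's body (76 mm by 85 mm) begins 54 mm behind the grasp point. The pads swing forward as they close: fully open they stand 13 mm farther back than shut.
Start: joints at [-1.34, 0.353, 1.633, -0, 1.155, -0.002], TCP at [144.188, -608.143, 231.281] pointing down, gripper open.
Joint ranges: [-2.63, 2.63], [-0.92, 2.1], [0.06, 2.66], [-1.3, 4.44], [0, 2.69], [-3.02, 3.02]. Speed limits (rad/s): [2.22, 2.22, 2.79, 3.14, 3.14, 3.14].

INTERFACE

Orientations are given as [roll, pitch, yaw] about the fixed x, y, z axes, in that order (R = Rz(yaw) Ry(pitch) Rx(roll)).
In Python, from rig import telemetry, optics, r gives the robot as it stands.
- The arm moves only by the tool play_rows, never from a script. Its arguments are lists of equal length, an entry for each row: "dp": the shift along the tool's x, y, z in units of 40 mm (1.0 is 40 mm), a list of three; "rot": the turn, a rotation vector about the tool's x, y, z in units of 6 degrees (1.0 is 6 degrees), a list of three. In form: {"dp": [[tx, ty, tz], ...], "rot": [[ax, ay, az], ...]}. A call has 1 to 5 rows; each row is the pose to reach, as a shift and turn from the pose commanded when the call began, along the tool's axes at that moment; what a row does not reach only later rows make up. A row lasts 1/12 s, in which the tool goes at most 41.7 mm and 7.16 degrees, less where a joint would pass 70% of its speed; a pose out of reach is approached as far as the arm can. A call with a gripper value outside its range is refused whole. "fingers" is the opening, from 0 (shut) to 1 (fully open), set as the call begins (left out, the last holds). The fingers move at their own pace and stop on an object; "grip_force" is the grip in N (left out, the last holds). Time passes only in rows, so rows that repeat a pose let the fingers close. It gives the time, the measured TCP pose, the force, the opening and the grip force at its end, in the units of the state.
- telemetry.sense(): the state, without advancing time (a new reading comes with each control period).
- optics.grab_frame(name): name is "side" or "top" or "wrist"; returns a dict with "color" (420x560x3 uint8, red, green, blue), "mtx" (3x3 intrinsics, pixels), "D" ([k1, k2, p1, p2, k3] as OpenCV has them; the pictures are not rectified), "R" (3x3) and "t" (3): a world point X has camera coordinates R X + t; the wrist camera has in their place "mount" (4x4, takes a point from camera to tool coordinates, whose origin is the TCP and whose axes are the flange's). Camera axes: x right, y down, z forward; pixel columns grow to the right and rows downward; lengths in mm; the calibration is good to about 2 mm. A picture is of the moment at which its call begins: read the wrist's pose just before it. There is no depth.
- r.sign_off(): hands the job in; it is judged then, once.
The state is a dict: "clock": time; "qpos": joint angles; "qvel": joint speeds; "joint_efforts": joint torques, N m; "eef_pos": TCP position; "tcp_rot": TCP orientation; "contact_force": force on the tool from outside, world axes, zero at the start; "wrist_torque": the same for the moment, N m; "opening": opening from 0.0 (shut) to 1.0 (fully open); "grasp_force": force on a finger pad.
Only numpy, scipy, OpenCV 4.12 (cv2) and the standard library are available. Lean on these libraries where they do the work, as an engineer would, in place of code of your own. Each camera call takes 0.05 s, during which the arm holds its last target. There are 200 camera calls.

## Working session

There is one attempt and no reset: what is moved stays moved. The work goes in short steps, Python scripts to look and compute and a tool call to move; the robot and the scene stay as the last step left them, time stands still between calls to the robot, and variables do not carry over. Pictures are saved under pics/ and viewed, at most 10 in all, crops included, and the job is handed in when it is done.

Besides the shell and the picture viewer there is one more tool, called after "Emit:" by a JSON object that holds its "op" and its "data", one argument or row to a line. play_rows: Moves the arm, as the interface text tells. Its arguments: {"type":"object","properties":{"dp":{"type":"array"},"rot":{"type":"array"},"fingers":{"type":"number"},"grip_force":{"type":"number"}},"required":["dp","rot"]}

```bash
mkdir -p pics; ls
python3 - <<'E'
from rig import telemetry, optics, r
import cv2,pickle
print(telemetry.sense())
for n in("top","side"):
    f=optics.grab_frame(n); pickle.dump(f,open(f"{n}.pkl","wb"))
    cv2.imwrite(f"pics/{n}0.png",f["color"][:,:,::-1])
    print(n,f["mtx"],f["D"],f["R"],f["t"])
E
```

```text
pics
{'clock': 0.0, 'qpos': array([-1.34038975e+00,  3.53662617e-01,  1.63415967e+00,  2.64924811e-06,
        1.15520441e+00, -2.39583720e-03]), 'qvel': array([ 0.00068094, -0.00030327,  0.00162723, -0.0008603 , -0.00210362,
       -0.00010242]), 'joint_efforts': array([-1.24847738e-04, -6.05254769e+01, -3.42062867e+01,  1.64947724e-04,
        9.28461406e-03, -3.06875677e-06]), 'eef_pos': array([ 144.08133256, -607.65821401,  230.54172486]), 'tcp_rot': array([-3.14015862e+00, -5.85793431e-06,  2.32801334e-01]), 'contact_force': array([-0.65671142, -0.31930907,  0.56724825]), 'wrist_torque': array([-0.02967781,  0.02752323, -0.01216832]), 'grasp_force': 0.0, 'opening': 1.0013526505341668}
top [[431.38868226   0.         274.78138975]
 [  0.         431.38868226 210.68633454]
 [  0.           0.           1.        ]] [-0.07671371  0.          0.          0.          0.        ] [[ 0.02236021 -0.99973105  0.00615193]
 [-0.98798689 -0.02303787 -0.15281089]
 [ 0.15291152 -0.00266114 -0.9882363 ]] [ -60.45949481  570.1476898  1250.42801337]
side [[411.97113731   0.         284.13828749]
 [  0.         411.97113731 205.1860882 ]
 [  0.           0.           1.        ]] [-0.04543126  0.          0.          0.          0.        ] [[ 0.97333022 -0.22890893  0.01513254]
 [-0.16250337 -0.73452489 -0.65883673]
 [ 0.16192884  0.63880661 -0.75213374]] [-589.52328472  155.21052908 1057.26840289]
```

View pics/top0.png

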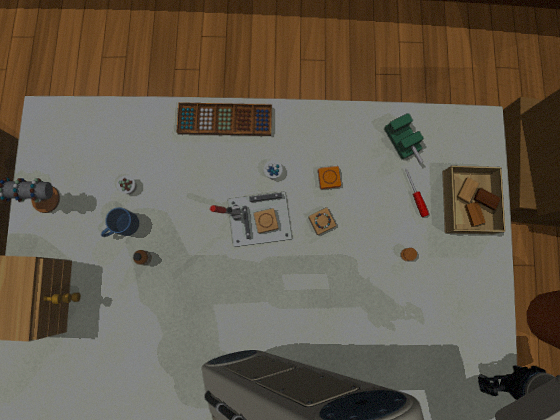

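View pics/side0.png

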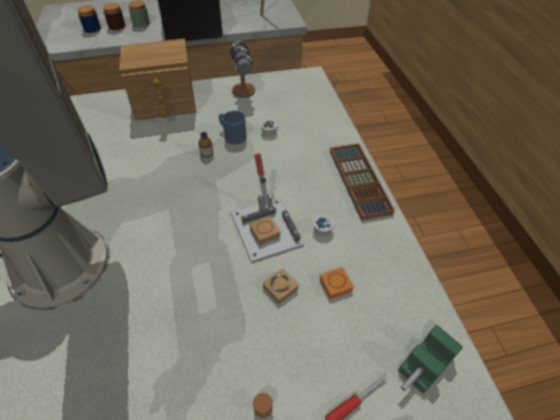

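Candidates in the top view: the light block on the plate at (266,219), the orange look-alike at (330,177) and the beaded finished block at (322,221). I choose (266,219), because it is bare, light wood and on the plate. I'll check it in one crop from both views.

Run:
```python
import cv2,pickle,numpy as np
a=pickle.load(open("top.pkl","rb"))["color"][180:255,200:300]
b=pickle.load(open("side.pkl","rb"))["color"][145:265,225:310]
a=cv2.resize(a,None,fx=8,fy=8,interpolation=cv2.INTER_CUBIC)
cv2.imwrite("pics/topc.png",a[:,:,::-1])
b=cv2.resize(b,None,fx=5,fy=5,interpolation=cv2.INTER_CUBIC)
cv2.imwrite("pics/sidec.png",b[:,:,::-1])
```

```text
(no output)
```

View pics/topc.png

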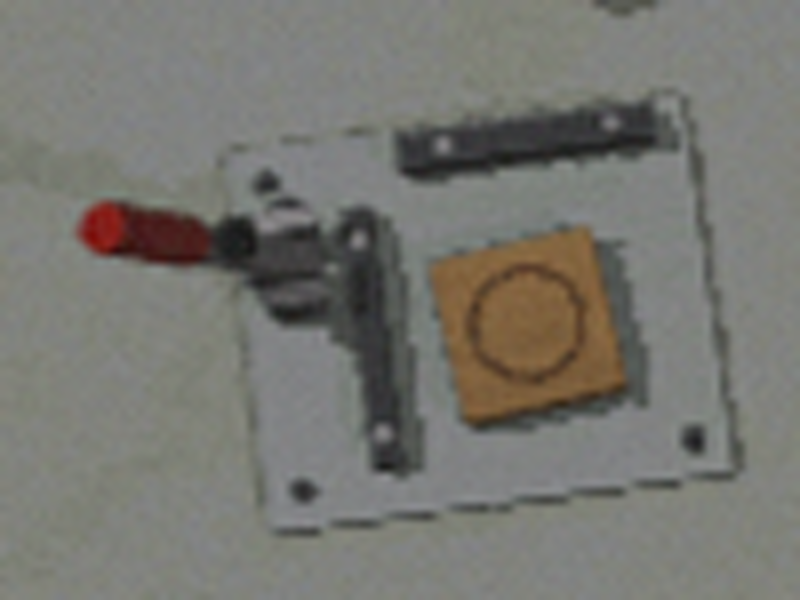

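View pics/sidec.png

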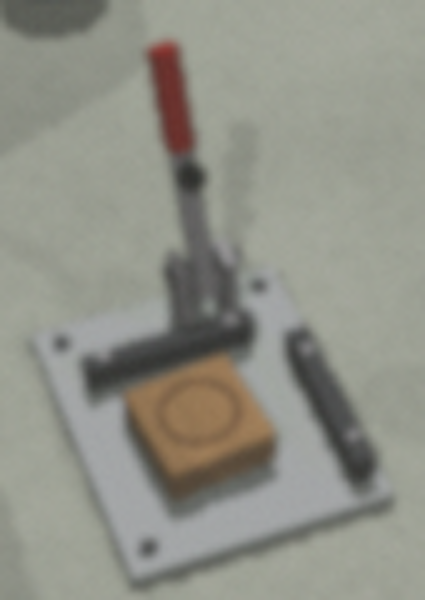

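The top crop (8x from (200,180)) confirms the choice. It shows the bare block with its ring groove on the plate, with corners at crop px (432,265), (590,228), (627,385) and (468,420). The plate corners are (222,150), (683,95), (740,472) and (275,528), and the red tip is at about (103,228). The side crop (5x from (225,145)) agrees, with the lever open.

```bash
cat > h.py <<'E'
import numpy as np, cv2, pickle
from scipy.optimize import least_squares
def proj(f,X): 
    rv,_=cv2.Rodrigues(np.array(f["R"])); return cv2.projectPoints(np.array(X,float).reshape(-1,3),rv,np.array(f["t"],float),np.array(f["mtx"]),np.array(f["D"]))[0].reshape(-1,2)
def place(p,L,z):
    c,s=np.cos(p[2]),np.sin(p[2]); L=np.array(L,float)
    return np.c_[p[0]+c*L[:,0]-s*L[:,1],p[1]+s*L[:,0]+c*L[:,1],np.full(len(L),z)]
def fit(obs,z,p0):   # obs: (frame, local pts, pixels)
    s=least_squares(lambda p:np.concatenate([(proj(f,place(p,L,z))-px).ravel() for f,L,px in obs]),p0,x_scale=[10,10,.1])
    return s.x,np.round(s.fun.reshape(-1,2),1)
def un(c,k,off): return (np.array(c,float)+.5)/k-.5+np.array(off)
E
python3 - <<'E'
from h import *
T=pickle.load(open("top.pkl","rb"));S=pickle.load(open("side.pkl","rb"))
J=[[75,95],[75,-85],[-75,-85],[-75,95]]
jt=(T,J,un([(222,150),(683,95),(740,472),(275,528)],8,(200,180)))
js=(S,J[1:],un([(392,500),(135,585),(35,345)],5,(225,145)))
B=[[32,32],[32,-32],[-32,-32],[-32,32]]
bt=(T,B,un([(432,265),(590,228),(627,385),(468,420)],8,(200,180)))
bs=(S,B,un([(225,360),(273,437),(175,480),(127,402)],5,(225,145)))
for n,o,z in(("jig",(jt,js),10),("block",(bt,bs),36)):
    for q in (o[:1],o[1:],o):
        p,e=fit(q,z,[550,0,.1]); print(n,p.round(3),abs(e).max())
    if n=="jig": j=p
c,s=np.cos(j[2]),np.sin(j[2]);d=p[:2]-j[:2]
print("block in jig",c*d[0]+s*d[1],-s*d[0]+c*d[1],p[2]-j[2])
print("tip",place(j,[[23,127]],170))
print(proj(T,place(j,[[23,127]],170)),un([(103,228)],8,(200,180)))
E
```

```text
jig [ 5.52793e+02 -6.27200e+00  1.55000e-01] 0.7
jig [ 5.54318e+02 -1.12920e+01  1.53000e-01] 1.4
jig [ 5.5357e+02 -8.2370e+00  1.5700e-01] 1.8
block [ 5.43383e+02 -2.08240e+01  2.51000e-01] 0.7
block [ 5.45338e+02 -2.59080e+01  2.66000e-01] 1.6
block [ 5.44577e+02 -2.31150e+01  2.59000e-01] 1.8
block in jig -11.20545245592627 -13.291946496101707 0.10202990264151601
tip [[556.45974722 120.79679806 170.        ]]
[[212.88581385 207.5911038 ]] [[212.4375 208.0625]]
```

Emit:
{"op": "play_rows", "data": {
  "dp": [
    [0.7,-0.7,0],
    [1.4,-1.4,0],
    [2.1,-2.1,0],
    [2.8,-2.8,0],
    [3.5,-3.5,0]
  ],
  "rot": [
    [0,0,0.2],
    [0,0,0.4],
    [0,0,0.6],
    [0,0,0.735],
    [0,0,0.735]
  ],
  "fingers": 0.3
}}

```text
clock: 0.52
eef_pos: [248.5, -437.7, 230.9]
tcp_rot: [-3.141, 0.0, 0.154]
contact_force: [0.7, -0.3, 1.1]
opening: 0.31
grasp_force: 0.0
```

```bash
cat > w.py <<'E'
from rig import telemetry
import numpy as np
J=np.array([553.5,-8.5]);a=.156
def st():
    s=telemetry.sense();d=s["eef_pos"][:2]-J;c,n=np.cos(a),np.sin(a)
    F=s["contact_force"]
    print("t%.2f jig x %.1f y %.1f z %.1f"%(s["clock"],c*d[0]+n*d[1],-n*d[0]+c*d[1],s["eef_pos"][2]),"rot",s["tcp_rot"].round(3),"Fjig",np.round([c*F[0]+n*F[1],-n*F[0]+c*F[1],F[2]],1),"open",round(s["opening"],2))
E
python3 -c "from w import *;st()"
```

```text
t0.52 jig x -368.0 y -376.6 z 230.9 rot [-3.141  0.     0.154] Fjig [ 0.7 -0.4  1.1] open 0.31
```

Emit:
{"op": "play_rows", "data": {
  "dp": [
    [0.5,-0.6,0],
    [1.0,-1.2,0],
    [1.5,-1.8,0],
    [2.0,-2.4,0],
    [2.5,-3.0,0]
  ],
  "rot": [
    [0,0,0],
    [0,0,0],
    [0,0,0],
    [0,0,0],
    [0,0,0]
  ]
}}

```text
clock: 0.93
eef_pos: [328.6, -304.0, 231.2]
tcp_rot: [-3.141, 0.0, 0.156]
contact_force: [0.5, -0.9, -0.3]
opening: 0.299
grasp_force: 0.0
```

Emit:
{"op": "play_rows", "data": {
  "dp": [
    [0.5,-0.6,0],
    [1.0,-1.2,0],
    [1.5,-1.8,0],
    [2.0,-2.4,0],
    [2.5,-3.0,0]
  ],
  "rot": [
    [0,0,0],
    [0,0,0],
    [0,0,0],
    [0,0,0],
    [0,0,0]
  ]
}}

```text
clock: 1.35
eef_pos: [408.8, -170.0, 231.2]
tcp_rot: [-3.142, 0.0, 0.156]
contact_force: [0.8, -0.8, 0.7]
opening: 0.302
grasp_force: 0.0
```

Emit:
{"op": "play_rows", "data": {
  "dp": [
    [0.5,-0.7,0.6],
    [1.0,-1.4,1.2],
    [1.5,-2.1,1.8],
    [2.0,-2.8,2.4],
    [2.3,-3.1,2.8]
  ],
  "rot": [
    [0,0,0],
    [0,0,0],
    [0,0,0],
    [0,0,0],
    [0,0,0]
  ]
}}

```text
clock: 1.77
eef_pos: [480.1, -31.7, 117.3]
tcp_rot: [-3.141, 0.001, 0.157]
contact_force: [-0.7, -0.5, 0.2]
opening: 0.294
grasp_force: 0.0
```

Run:
```python
from w import *;st()
from rig import optics
import cv2,pickle
f=optics.grab_frame("wrist"); pickle.dump((f,telemetry.sense()),open("wr.pkl","wb"))
cv2.imwrite("pics/wr1.png",f["color"][:,:,::-1])
```

```text
t1.77 jig x -76.1 y -11.5 z 117.3 rot [-3.141e+00  1.000e-03  1.570e-01] Fjig [-0.7 -0.4  0.2] open 0.29
```

View pics/wr1.png

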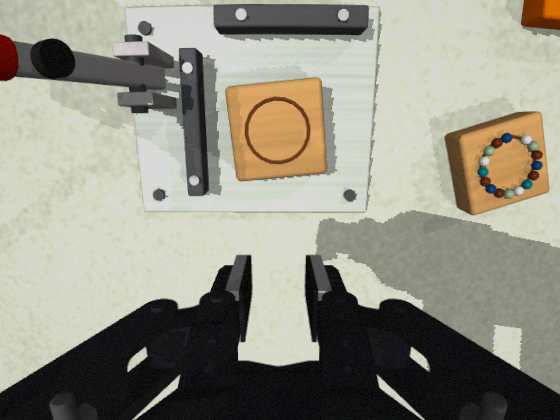

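The wrist view shows the bare block ahead of the fingers. Its top corners are (226,86), (321,78), (327,173) and (238,181), and the plate corners are (127,7), (380,8), (367,210) and (145,211).

```bash
cat >> h.py <<'E'
from scipy.spatial.transform import Rotation as Ro
def wframe(f,s):
    M=np.eye(4);M[:3,:3]=Ro.from_euler("xyz",s["tcp_rot"]).as_matrix();M[:3,3]=s["eef_pos"]
    W=np.linalg.inv(M@np.array(f["mount"])); return dict(f,R=W[:3,:3],t=W[:3,3])
E
python3 - <<'E'
from h import *
f,s=pickle.load(open("wr.pkl","rb"));f=wframe(f,s)
J=[[75,95],[75,-85],[-75,-85],[-75,95]];B=[[32,32],[32,-32],[-32,-32],[-32,32]]
j,e=fit([(f,J,np.array([(127,7),(380,8),(367,210),(145,211)],float))],10,[550,0,.1]);print(j,e.tolist())
p,e=fit([(f,B,np.array([(226,86),(321,78),(327,173),(238,181)],float))],36,[550,0,.1]);print(p,e.tolist())
c,n=np.cos(j[2]),np.sin(j[2]);d=p[:2]-j[:2];print("block in jig",c*d[0]+n*d[1],-n*d[0]+c*d[1],p[2]-j[2])
E
```

```text
[ 5.50906391e+02 -7.24356942e+00  1.54078450e-01] [[-3.3, -1.3], [3.4, -3.0], [1.3, 4.1], [-1.4, 2.2]]
[ 5.42478875e+02 -2.14055726e+01  2.48415010e-01] [[-1.9, -0.5], [2.2, -2.1], [1.4, 1.5], [-1.8, 1.8]]
block in jig -10.50111461940757 -12.700864342839063 0.09433656025267825
```

Emit:
{"op": "play_rows", "data": {
  "dp": [
    [0,0,0.7],
    [0,0,1.4],
    [0,0,2.0],
    [0,0,2.4],
    [0,0,2.55]
  ],
  "rot": [
    [0,0,0],
    [0,0,0],
    [0,0,0],
    [0,0,0],
    [0,0,0]
  ]
}}

```text
clock: 2.23
eef_pos: [478.3, -34.6, 15.0]
tcp_rot: [-3.141, 0.004, 0.156]
contact_force: [-0.1, -0.1, -0.2]
opening: 0.297
grasp_force: 0.0
```

Emit:
{"op": "play_rows", "data": {
  "dp": [
    [0.1,0,0],
    [0.2,0,0],
    [0.3,0,0],
    [0.4,0,0],
    [0.5,0,0]
  ],
  "rot": [
    [0,0,0],
    [0,0,0],
    [0,0,0],
    [0,0,0],
    [0,0,0]
  ]
}}

```text
clock: 2.65
eef_pos: [501.2, -31.6, 18.3]
tcp_rot: [3.141, -0.002, 0.156]
contact_force: [-0.7, 0.5, 1.2]
opening: 0.299
grasp_force: 0.2
```

```bash
python3 -c "from w import *;st()"
```

```text
t2.65 jig x -55.3 y -14.7 z 18.3 rot [ 3.141e+00 -2.000e-03  1.560e-01] Fjig [-0.6  0.6  1.2] open 0.3
```

Emit:
{"op": "play_rows", "data": {
  "dp": [
    [0.1,0,0],
    [0.2,0,0],
    [0.3,0,0],
    [0.4,0,0],
    [0.5,0,0]
  ],
  "rot": [
    [0,0,0],
    [0,0,0],
    [0,0,0],
    [0,0,0],
    [0,0,0]
  ]
}}

```text
clock: 3.07
eef_pos: [519.9, -28.4, 17.3]
tcp_rot: [-3.142, 0.0, 0.156]
contact_force: [0.3, -1.0, -0.0]
opening: 0.304
grasp_force: 0.3
```

Emit:
{"op": "play_rows", "data": {
  "dp": [
    [0.05,0,0],
    [0.1,0,0],
    [0.15,0,0],
    [0.2,0,0],
    [0.2,0,0]
  ],
  "rot": [
    [0,0,0],
    [0,0,0],
    [0,0,0],
    [0,0,0],
    [0,0,0]
  ]
}}

```text
clock: 3.48
eef_pos: [528.0, -27.2, 17.3]
tcp_rot: [3.142, -0.0, 0.156]
contact_force: [-0.6, -0.7, -0.3]
opening: 0.298
grasp_force: 0.0
```

```bash
python3 -c "from w import *;st()"
```

```text
t3.48 jig x -28.1 y -14.5 z 17.3 rot [ 3.142 -0.     0.156] Fjig [-0.7 -0.6 -0.3] open 0.3
```

Emit:
{"op": "play_rows", "data": {
  "dp": [
    [0.04,0,0],
    [0.08,0,0],
    [0.12,0,0],
    [0.16,0,0],
    [0.16,0,0]
  ],
  "rot": [
    [0,0,0],
    [0,0,0],
    [0,0,0],
    [0,0,0],
    [0,0,0]
  ]
}}

```text
clock: 3.9
eef_pos: [534.3, -26.3, 17.3]
tcp_rot: [3.141, -0.0, 0.156]
contact_force: [0.0, 0.1, 0.4]
opening: 0.299
grasp_force: 0.0
```

Emit:
{"op": "play_rows", "data": {
  "dp": [
    [0.02,0,0],
    [0.04,0,0],
    [0.06,0,0],
    [0.06,0,0]
  ],
  "rot": [
    [0,0,0],
    [0,0,0],
    [0,0,0],
    [0,0,0]
  ]
}}

```text
clock: 4.23
eef_pos: [534.7, -26.0, 17.0]
tcp_rot: [-3.141, 0.003, 0.156]
contact_force: [-4.7, -1.3, 3.4]
opening: 0.303
grasp_force: 2.6
```

Run:
```python
from w import *;st()
from rig import optics
import cv2,pickle
s=telemetry.sense();f=optics.grab_frame("wrist"); pickle.dump((f,s),open("wr2.pkl","wb"))
cv2.imwrite("pics/wr2.png",f["color"][:,:,::-1])
```

```text
t4.23 jig x -21.2 y -14.3 z 17.0 rot [-3.141e+00  3.000e-03  1.560e-01] Fjig [-4.8 -0.5  3.4] open 0.3
```

View pics/wr2.png

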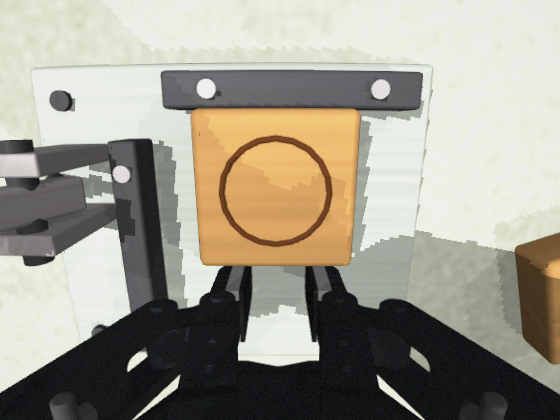

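The block sits square against the back fence: its back edge at row ~108 meets the fence, and the force is 4.8 N. There is still a gap on the left to the side fence. Next I retreat, rise, and go round to the right side.

Emit:
{"op": "play_rows", "data": {
  "dp": [
    [-0.1,0,0],
    [-0.3,0,0],
    [-0.5,0,0],
    [-0.5,0,-0.7],
    [-0.5,0,-1.5]
  ],
  "rot": [
    [0,0,0],
    [0,0,0],
    [0,0,0],
    [0,0,0],
    [0,0,0]
  ],
  "fingers": 0
}}

```text
clock: 4.7
eef_pos: [513.3, -29.0, 76.0]
tcp_rot: [-3.14, 0.005, 0.156]
contact_force: [1.2, -0.9, 0.6]
opening: -0.001
grasp_force: 0.0
```

Emit:
{"op": "play_rows", "data": {
  "dp": [
    [0.4,0.6,0],
    [0.8,1.0,0],
    [1.2,1.5,0],
    [1.55,1.55,0],
    [1.55,1.55,0]
  ],
  "rot": [
    [0,0,0],
    [0,0,0],
    [0,0,0],
    [0,0,0],
    [0,0,0]
  ]
}}

```text
clock: 5.12
eef_pos: [589.7, -81.7, 77.8]
tcp_rot: [3.141, -0.003, 0.155]
contact_force: [-0.7, 0.2, 0.4]
opening: -0.003
grasp_force: 0.0
```

Emit:
{"op": "play_rows", "data": {
  "dp": [
    [0,0,0.5],
    [0,0,1.0],
    [0,0,1.4],
    [0,0,1.5],
    [0,0,1.5]
  ],
  "rot": [
    [0,0,0],
    [0,0,0],
    [0,0,0],
    [0,0,0],
    [0,0,0]
  ]
}}

```text
clock: 5.53
eef_pos: [585.2, -80.2, 16.1]
tcp_rot: [-3.141, 0.003, 0.156]
contact_force: [0.1, 0.3, 0.5]
opening: 0.002
grasp_force: 0.0
```

```bash
python3 -c "from w import *;st()"
```

```text
t5.53 jig x 20.2 y -75.7 z 16.1 rot [-3.141e+00  3.000e-03  1.560e-01] Fjig [0.1 0.2 0.5] open 0.0
```

Emit:
{"op": "play_rows", "data": {
  "dp": [
    [0,-0.1,0],
    [0,-0.2,0],
    [0,-0.3,0],
    [0,-0.4,0],
    [0,-0.5,0]
  ],
  "rot": [
    [0,0,0],
    [0,0,0],
    [0,0,0],
    [0,0,0],
    [0,0,0]
  ]
}}

```text
clock: 5.95
eef_pos: [584.5, -60.4, 18.0]
tcp_rot: [3.141, -0.001, 0.156]
contact_force: [1.6, -0.8, 1.0]
opening: -0.003
grasp_force: 0.3
```

Emit:
{"op": "play_rows", "data": {
  "dp": [
    [0,-0.08,0],
    [0,-0.15,0],
    [0,-0.22,0],
    [0,-0.3,0],
    [0,-0.3,0]
  ],
  "rot": [
    [0,0,0],
    [0,0,0],
    [0,0,0],
    [0,0,0],
    [0,0,0]
  ]
}}

```text
clock: 6.37
eef_pos: [582.2, -48.5, 17.2]
tcp_rot: [-3.141, 0.0, 0.156]
contact_force: [0.2, 1.2, -0.2]
opening: 0.002
grasp_force: 0.0
```

Emit:
{"op": "play_rows", "data": {
  "dp": [
    [0,-0.03,0],
    [0,-0.06,0],
    [0,-0.1,0],
    [0,-0.1,0]
  ],
  "rot": [
    [0,0,0],
    [0,0,0],
    [0,0,0],
    [0,0,0]
  ]
}}

```text
clock: 6.7
eef_pos: [581.6, -44.9, 17.2]
tcp_rot: [-3.141, 0.0, 0.156]
contact_force: [0.1, -0.1, 0.3]
opening: 0.002
grasp_force: 0.0
```

```bash
python3 -c "from w import *;st()"
```

```text
t6.70 jig x 22.1 y -40.3 z 17.2 rot [-3.141  0.     0.156] Fjig [ 0.1 -0.1  0.3] open 0.0
```

Emit:
{"op": "play_rows", "data": {
  "dp": [
    [0,-0.03,0],
    [0,-0.06,0],
    [0,-0.1,0],
    [0,-0.1,0]
  ],
  "rot": [
    [0,0,0],
    [0,0,0],
    [0,0,0],
    [0,0,0]
  ]
}}

```text
clock: 7.03
eef_pos: [581.0, -40.9, 17.3]
tcp_rot: [-3.142, 0.0, 0.156]
contact_force: [0.4, -0.6, 0.8]
opening: -0.006
grasp_force: 0.0
```

```bash
python3 -c "from w import *;st()"
```

```text
t7.03 jig x 22.1 y -36.2 z 17.3 rot [-3.142  0.     0.156] Fjig [ 0.3 -0.7  0.8] open -0.01
```

Emit:
{"op": "play_rows", "data": {
  "dp": [
    [0,-0.03,0],
    [0,-0.06,0],
    [0,-0.08,0],
    [0,-0.08,0]
  ],
  "rot": [
    [0,0,0],
    [0,0,0],
    [0,0,0],
    [0,0,0]
  ]
}}

```text
clock: 7.37
eef_pos: [580.9, -39.5, 17.5]
tcp_rot: [3.139, -0.0, 0.157]
contact_force: [-0.2, -11.5, 2.2]
opening: -0.001
grasp_force: 5.4
```

Run:
```python
from w import *;st()
from rig import optics
import cv2,pickle
s=telemetry.sense();f=optics.grab_frame("wrist"); pickle.dump((f,s),open("wr3.pkl","wb"))
cv2.imwrite("pics/wr3.png",f["color"][:,:,::-1])
```

```text
t7.37 jig x 22.2 y -34.8 z 17.5 rot [ 3.139 -0.     0.157] Fjig [ -2.  -11.4   2.2] open -0.0
```

View pics/wr3.png

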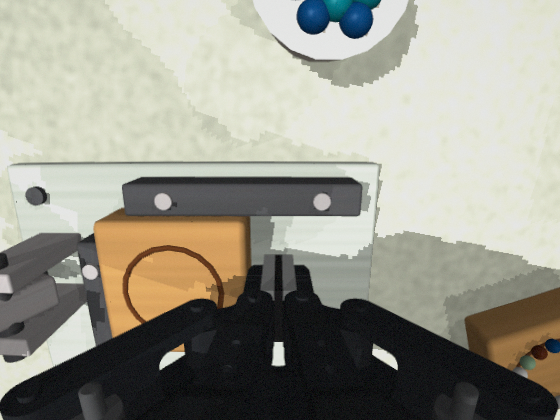

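The block now bears on the side fence with 11 N and still touches the back fence. I'll give it a final nudge toward the back fence to make sure.

Emit:
{"op": "play_rows", "data": {
  "dp": [
    [0,0.1,0],
    [0,0.3,0],
    [0,0.4,0],
    [0,0.4,-0.8],
    [0,0.4,-1.5]
  ],
  "rot": [
    [0,0,0],
    [0,0,0],
    [0,0,0],
    [0,0,0],
    [0,0,0]
  ]
}}

```text
clock: 7.83
eef_pos: [581.8, -54.1, 76.7]
tcp_rot: [-3.141, 0.003, 0.155]
contact_force: [0.7, 0.1, 0.7]
opening: 0.002
grasp_force: 0.0
```

Emit:
{"op": "play_rows", "data": {
  "dp": [
    [-0.4,-0.3,0],
    [-0.8,-0.7,0],
    [-1.3,-1.1,0],
    [-1.6,-1.4,0],
    [-1.6,-1.4,0]
  ],
  "rot": [
    [0,0,0],
    [0,0,0],
    [0,0,0],
    [0,0,0],
    [0,0,0]
  ]
}}

```text
clock: 8.25
eef_pos: [507.8, -7.3, 77.0]
tcp_rot: [-3.141, 0.003, 0.156]
contact_force: [0.2, -0.7, 0.5]
opening: -0.002
grasp_force: 0.0
```

Emit:
{"op": "play_rows", "data": {
  "dp": [
    [0,0,0.5],
    [0,0,1.0],
    [0,0,1.4],
    [0,0,1.5],
    [0,0,1.5]
  ],
  "rot": [
    [0,0,0],
    [0,0,0],
    [0,0,0],
    [0,0,0],
    [0,0,0]
  ]
}}

```text
clock: 8.67
eef_pos: [510.9, -8.7, 16.3]
tcp_rot: [-3.141, 0.002, 0.156]
contact_force: [-0.1, -0.7, 0.2]
opening: 0.0
grasp_force: 0.0
```

Emit:
{"op": "play_rows", "data": {
  "dp": [
    [0.1,0,0],
    [0.2,0,0],
    [0.3,0,0],
    [0.4,0,0],
    [0.4,0,0]
  ],
  "rot": [
    [0,0,0],
    [0,0,0],
    [0,0,0],
    [0,0,0],
    [0,0,0]
  ]
}}

```text
clock: 9.08
eef_pos: [528.7, -5.8, 18.0]
tcp_rot: [3.141, -0.002, 0.156]
contact_force: [0.3, 0.2, -0.1]
opening: 0.002
grasp_force: 0.0
```

```bash
python3 -c "from w import *;st()"
```

```text
t9.08 jig x -24.1 y 6.5 z 18.0 rot [ 3.141e+00 -2.000e-03  1.560e-01] Fjig [ 0.3  0.2 -0.1] open 0.0
```

Emit:
{"op": "play_rows", "data": {
  "dp": [
    [0.03,0,0],
    [0.06,0,0],
    [0.1,0,0],
    [0.1,0,0]
  ],
  "rot": [
    [0,0,0],
    [0,0,0],
    [0,0,0],
    [0,0,0]
  ]
}}

```text
clock: 9.42
eef_pos: [531.2, -5.2, 17.3]
tcp_rot: [3.142, -0.0, 0.156]
contact_force: [0.4, 0.2, -0.2]
opening: -0.0
grasp_force: 0.0
```

```bash
python3 -c "from w import *;st()"
```

```text
t9.42 jig x -21.6 y 6.7 z 17.3 rot [ 3.142 -0.     0.156] Fjig [ 0.4  0.1 -0.2] open -0.0
```

Emit:
{"op": "play_rows", "data": {
  "dp": [
    [0.03,0,0],
    [0.05,0,0],
    [0.07,0,0],
    [0.07,0,0]
  ],
  "rot": [
    [0,0,0],
    [0,0,0],
    [0,0,0],
    [0,0,0]
  ]
}}

```text
clock: 9.75
eef_pos: [531.5, -5.0, 16.9]
tcp_rot: [-3.141, 0.004, 0.156]
contact_force: [-6.7, -1.0, 4.9]
opening: 0.0
grasp_force: 3.5
```

```bash
python3 -c "from w import *;st()"
```

```text
t9.75 jig x -21.2 y 6.9 z 16.9 rot [-3.141  0.004  0.156] Fjig [-6.8  0.   4.9] open 0.0
```

Emit:
{"op": "play_rows", "data": {
  "dp": [
    [-0.2,0,0],
    [-0.5,0,0],
    [-0.5,0,-0.8],
    [-0.5,0,-1.7],
    [-0.5,0,-2.6]
  ],
  "rot": [
    [0,0,0],
    [0,0,0],
    [0,0,0],
    [0,0,0],
    [0,0,0]
  ]
}}

```text
clock: 10.17
eef_pos: [512.9, -8.0, 121.9]
tcp_rot: [-3.141, 0.001, 0.156]
contact_force: [1.9, 0.3, 0.3]
opening: 0.004
grasp_force: 0.0
```

Emit:
{"op": "play_rows", "data": {
  "dp": [
    [0,0,-0.8],
    [0,0,-1.6],
    [0,0,-2.4],
    [0,0,-3.0],
    [0,0,-3.0]
  ],
  "rot": [
    [0,0,0],
    [0,0,0],
    [0,0,0],
    [0,0,0],
    [0,0,0]
  ]
}}

```text
clock: 10.58
eef_pos: [516.6, -8.0, 246.5]
tcp_rot: [3.14, -0.009, 0.156]
contact_force: [1.2, -0.7, 0.8]
opening: 0.001
grasp_force: 0.0
```

Run:
```python
from w import *;st()
from rig import optics
import cv2,pickle
s=telemetry.sense();f=optics.grab_frame("wrist"); pickle.dump((f,s),open("wr4.pkl","wb"))
cv2.imwrite("pics/wr4.png",f["color"][:,:,::-1])
```

```text
t10.58 jig x -36.3 y 6.2 z 246.5 rot [ 3.14  -0.009  0.156] Fjig [ 1.1 -0.9  0.8] open 0.0
```

View pics/wr4.png

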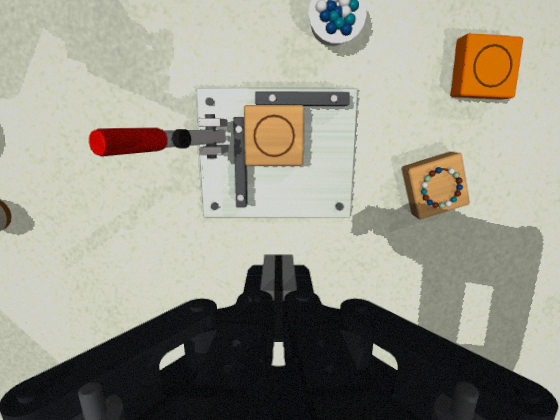

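The block is square in the corner, at (275,135) touching both fences. The lever is still open, with its tip at (98,143). Next I go outside the lever tip.

Emit:
{"op": "play_rows", "data": {
  "dp": [
    [0.3,-0.7,0],
    [0.6,-1.4,0],
    [0.9,-2.1,0],
    [1.2,-2.8,0],
    [1.55,-3.5,0]
  ],
  "rot": [
    [0,0,0],
    [0,0,0],
    [0,0,0],
    [0,0,0],
    [0,0,0]
  ]
}}

```text
clock: 11.05
eef_pos: [552.7, 141.1, 239.7]
tcp_rot: [3.141, 0.002, 0.156]
contact_force: [1.0, -0.3, 0.2]
opening: 0.003
grasp_force: 0.0
```

Emit:
{"op": "play_rows", "data": {
  "dp": [
    [0,-0.4,0],
    [0,-0.8,0],
    [0,-0.8,0]
  ],
  "rot": [
    [0,0,0],
    [0,0,0],
    [0,0,0]
  ]
}}

```text
clock: 11.3
eef_pos: [547.4, 173.9, 239.5]
tcp_rot: [-3.141, 0.002, 0.158]
contact_force: [-0.9, 1.2, 0.2]
opening: 0.002
grasp_force: 0.0
```

```bash
python3 -c "from w import *;st()"
```

```text
t11.30 jig x 22.4 y 181.1 z 239.5 rot [-3.141e+00  2.000e-03  1.580e-01] Fjig [-0.7  1.3  0.2] open 0.0
```

Emit:
{"op": "play_rows", "data": {
  "dp": [
    [0,0,0.7],
    [0,0,1.4],
    [0,0,1.9],
    [0,0,2.1],
    [0,0,2.1]
  ],
  "rot": [
    [0,0,0],
    [0,0,0],
    [0,0,0],
    [0,0,0],
    [0,0,0]
  ]
}}

```text
clock: 11.72
eef_pos: [546.8, 170.4, 154.6]
tcp_rot: [3.141, 0.005, 0.155]
contact_force: [-0.7, -1.0, 0.0]
opening: -0.006
grasp_force: 0.0
```

Emit:
{"op": "play_rows", "data": {
  "dp": [
    [0,0.2,0],
    [0,0.4,0],
    [0,0.6,0],
    [0,0.8,0],
    [0,1.0,0]
  ],
  "rot": [
    [0,0,0],
    [0,0,0],
    [0,0,0],
    [0,0,0],
    [0,0,0]
  ]
}}

```text
clock: 12.13
eef_pos: [556.5, 132.8, 159.7]
tcp_rot: [-3.139, -0.005, 0.155]
contact_force: [-2.2, 10.7, 17.4]
opening: -0.003
grasp_force: 8.4
```

Emit:
{"op": "play_rows", "data": {
  "dp": [
    [0,0.2,0],
    [0,0.4,0],
    [0,0.6,0],
    [0,0.8,0],
    [0,1.0,0]
  ],
  "rot": [
    [0,0,0],
    [0,0,0],
    [0,0,0],
    [0,0,0],
    [0,0,0]
  ]
}}

```text
clock: 12.55
eef_pos: [560.9, 91.6, 157.4]
tcp_rot: [3.141, 0.0, 0.156]
contact_force: [-0.1, 1.4, 1.7]
opening: -0.001
grasp_force: 1.0
```

```bash
python3 -c "from w import *;st()"
```

```text
t12.55 jig x 22.9 y 97.7 z 157.4 rot [3.141 0.    0.156] Fjig [0.1 1.4 1.7] open -0.0
```

Emit:
{"op": "play_rows", "data": {
  "dp": [
    [0,0.2,0],
    [0,0.4,0],
    [0,0.6,0],
    [0,0.8,0],
    [0,1.0,0]
  ],
  "rot": [
    [0,0,0],
    [0,0,0],
    [0,0,0],
    [0,0,0],
    [0,0,0]
  ]
}}

```text
clock: 12.97
eef_pos: [567.0, 52.0, 157.0]
tcp_rot: [3.141, 0.001, 0.156]
contact_force: [-0.1, 0.0, -1.0]
opening: -0.004
grasp_force: 0.1
```

Emit:
{"op": "play_rows", "data": {
  "dp": [
    [0,0.2,0],
    [0,0.4,0],
    [0,0.4,0]
  ],
  "rot": [
    [0,0,0],
    [0,0,0],
    [0,0,0]
  ]
}}

```text
clock: 13.22
eef_pos: [569.9, 35.7, 157.3]
tcp_rot: [3.141, -0.0, 0.155]
contact_force: [-0.6, 0.3, 0.6]
opening: 0.001
grasp_force: 0.0
```

Run:
```python
from w import *;st()
from rig import optics
import cv2
f=optics.grab_frame("side")
b=cv2.resize(f["color"][100:280,180:340],None,fx=3,fy=3,interpolation=cv2.INTER_CUBIC)
cv2.imwrite("pics/side2.png",b[:,:,::-1])
```

```text
t13.22 jig x 23.0 y 41.1 z 157.3 rot [ 3.141 -0.     0.155] Fjig [-0.5  0.4  0.6] open 0.0
```

View pics/side2.png

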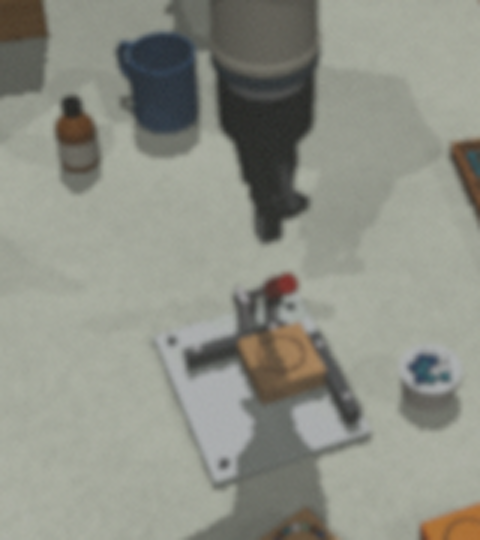

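The lever's red end at crop (282,285) points towards the camera. It is past upright and clear of the fingers, probably mid-fall. I'll wait briefly with a little more follow-through.

Emit:
{"op": "play_rows", "data": {
  "dp": [
    [0,0.1,0],
    [0,0.2,0],
    [0,0.2,0],
    [0,0.2,0],
    [0,0.2,0]
  ],
  "rot": [
    [0,0,0],
    [0,0,0],
    [0,0,0],
    [0,0,0],
    [0,0,0]
  ]
}}

```text
clock: 13.68
eef_pos: [570.8, 29.5, 157.3]
tcp_rot: [-3.142, 0.0, 0.156]
contact_force: [-0.0, 0.5, 0.8]
opening: 0.0
grasp_force: 0.0
```

Emit:
{"op": "play_rows", "data": {
  "dp": [
    [0,0,-0.6],
    [0,0,-1.2],
    [0,0,-1.8],
    [0,0,-2.4],
    [0,0,-2.4]
  ],
  "rot": [
    [0,0,0],
    [0,0,0],
    [0,0,0],
    [0,0,0],
    [0,0,0]
  ]
}}

```text
clock: 14.1
eef_pos: [573.2, 29.7, 258.2]
tcp_rot: [3.141, -0.007, 0.156]
contact_force: [-0.5, 0.7, 0.8]
opening: -0.001
grasp_force: 0.0
```

Emit:
{"op": "play_rows", "data": {
  "dp": [
    [-0.6,0,0],
    [-1.2,0,0],
    [-1.8,0,0],
    [-2.0,0,0],
    [-2.0,0,0]
  ],
  "rot": [
    [0,0,0],
    [0,0,0],
    [0,0,0],
    [0,0,0],
    [0,0,0]
  ]
}}

```text
clock: 14.52
eef_pos: [490.2, 16.9, 253.1]
tcp_rot: [-3.141, 0.001, 0.156]
contact_force: [0.6, 0.6, -0.9]
opening: -0.004
grasp_force: 0.0
```

Run:
```python
from w import *;st()
from rig import optics
import cv2,pickle,numpy as np
f=optics.grab_frame("side")
b=cv2.resize(f["color"][170:270,200:330],None,fx=4,fy=4,interpolation=cv2.INTER_CUBIC)
s=telemetry.sense();g=optics.grab_frame("wrist"); pickle.dump((g,s),open("wr5.pkl","wb"))
c=cv2.resize(g["color"][:260],(560//2,130))
im=np.zeros((400+260,560,3),np.uint8); im[:400,:520]=b
im=np.zeros((600,560,3),np.uint8); im[:320,:416]=cv2.resize(b,(416,320)); im[320:]=g["color"][:280]
cv2.imwrite("pics/fin.png",im[:,:,::-1])
```

```text
t14.52 jig x -58.5 y 34.9 z 253.1 rot [-3.141e+00  1.000e-03  1.560e-01] Fjig [ 0.7  0.5 -0.9] open -0.0
```

View pics/fin.png

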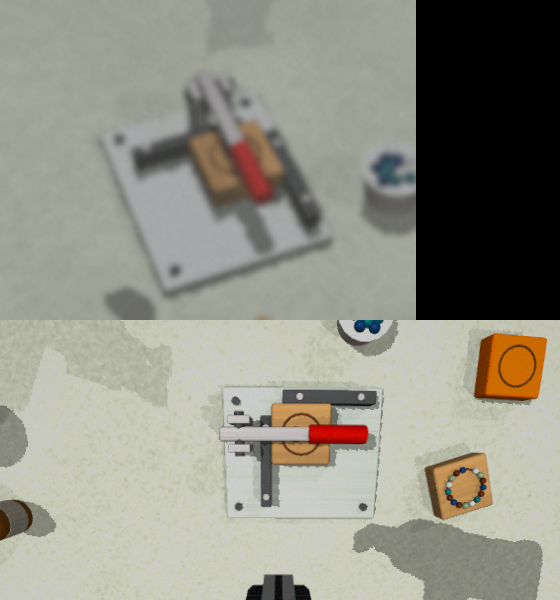

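The clamp lies over the block, with its red grip at (338,434). The block is still in the corner and the gripper is clear, so I'm handing in.

```bash
python3 -c "from rig import r;print(r.sign_off())"
```

```text
the job is handed in; nothing more can be done
None
```

I pushed the block snug into the corner against both fences and flipped the clamp over so it snapped down onto it; the job was handed in at about 14.5 s, but the hand-in did not return a verdict, and I judged the clamp closed from the pictures, not from a measured angle or force.

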